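# Check the air receiver with the stick pressure gauge

## Robot

A 7-joint arm with a two-finger parallel gripper is mounted at the origin on the work surface; the furniture and walls round the work are solid. World frame = base frame: x ahead of the robot, y to its left, z up, the work surface at z = 0. Lengths are in m, angles in rad, forces in N, time in s.
With the tool pointing down it reaches from about 0.425 to 0.825 m from the base axis. Payload 3.6 kg.
Tool frame: the origin (TCP) lies on the front face of the gripper's body, between the roots of the fingers; the fingertips stand 84 mm ahead of it and the grasp point (between the pads) lies 65 mm ahead of it; x points along the fingers, y is the direction in which the jaws open and shut, and the axes are right-handed (so a half turn about x gives the same grasp; the last joint's range is limited). The gripper opens to 93 mm and grips with 3 to 60 N. Pads are 15 mm wide; open, the fingers measure 128 mm over their backs; the gripper's body (75 mm by 188 mm) begins 65 mm behind the grasp point.
Start: joints at [1.077, 0.615, -0.013, 1.423, 0.008, 1.103, -0.04], TCP at [0.293, -0.58, 0.303] pointing down, gripper open.
Joint ranges: [-3.12, 3.12], [-0.3, 2.06], [-1.34, 1.32], [0.26, 2.42], [-1.36, 4.5], [0.01, 1.98], [-2.84, 2.84]. Speed limits (rad/s): [2.79, 2.79, 3.14, 3.14, 3.14, 3.14, 3.14].

## Interface

Orientations are given as a unit quaternion [w, x, y, z].
In Python, from workcell import manip, solver, read_state, get_image, camera_params gives the robot as it stands. Calls block until the motion is done:
- manip.goto(position, orientation): joint-space move of the TCP to a pose.
- manip.move_linear(position, frame=None, feed=0.15, threshold=None): straight line of the TCP; frame=None keeps the orientation; feed is the mean speed in m/s. With threshold (N) it stops when the force on the tool has changed by that much, and returns True; else False.
- manip.goto_joints(angles): joint-space move.
- manip.open_gripper() and manip.gripper_close(): open the fingers fully, or close them until they stop; the grip force is fixed at half the most.
- manip.wait(seconds).
- solver.ik(position, orientation): joint angles nearest the present ones, or None.
- read_state(): the state.
- get_image(name): name is "scene" or "top"; returns (picture, depth): 400x640x3 uint8, red, green, blue; 400x640 float32, m along the optical axis (not along the pixel's ray), 0 where there is no reading.
- camera_params(name): a dict with "intrinsics" (3x3 intrinsics, pixels), "R" (3x3) and "t" (3): a world point X has camera coordinates R X + t. Camera axes: x right, y down, z forward; pixel columns grow to the right and rows downward; lengths in m; the calibration is good to about 2 mm. A picture is of the moment at which its call begins. camera_params takes no time and is no camera call.
A pose or a line that the arm cannot do raises manip.MotionError and nothing moves.
- manip.close_job(): hands the job in, once; it reports no verdict.
The state is a dict: "time": time; "joints": joint angles; "qd": joint speeds; "tau": joint torques, N m; "eef_pos": TCP position; "orientation": TCP orientation; "contact_force": force on the tool from outside, world axes, zero at the start; "wrist_torque": the same for the moment, N m; "grip_width": opening from 0.0 (shut) to 1.0 (fully open).
Only numpy, scipy, OpenCV 4.12 (cv2) and the standard library are available. Lean on these libraries where they do the work, as an engineer would, in place of code of your own. Each camera call takes 0.05 s, during which the arm holds its last target. There are 200 camera calls.

## Task

Check the pressure in the small air receiver: take the stick gauge out of its stand, press it straight down on the receiver's valve stem with about 14 N (never over 20 N) and keep it there for a second, so that the air drives the measuring rod out of the gauge's top. Then put the gauge back in its stand, fully down, with the rod still out to be read; do not touch the rod with the robot, and keep the gauge upright. Leave the tape roll, the tape measure and the tin where they are.

Things in the scene. Friction and masses are not known exactly. Their poses are not given: they have to be found in the camera images.
- gauge: Stick pressure gauge, about 120 g, upright in its stand, 95 mm tall. Origin: centre of the open mouth at its lower end; z runs up its axis; x, y square to the grip's flats. From below: round brass nose 22 mm across, z 0 to 44 mm; steel flange 34 mm across to z 48; black square grip 24 x 24 mm to z 88; steel cap to z 91; then the rod's knob.
- rod (a joint): How far the white, ringed measuring rod (4.4 mm thick, knob 10 mm across, 4 mm high) stands out of the gauge's top, in m: 0 = in, as at the start. The unknown pressure drives it out to between 9 and 19 mm; light friction (0.6 N) then keeps it there, but a drop or knock drives it in. A weak press leaves it short; above about 8 N it rises no further.
- rod_end (a point): Top of the knob at the rod's end, on the gauge's axis, 95 mm above the gauge's mouth with the rod in.
- air_tank: Small grey air receiver, fixed to the desk: lying cylinder 84 mm in diameter, 150 mm long (along its y), top at z = 92 mm. Origin on the desk under its middle; z up. On top in the middle a steel boss 30 mm across ends at z = 98 mm; out of it rises a threaded brass neck 17 mm across, and from that an upright steel valve stem 12 mm across, 45 mm of it showing.
- valve_port (a point): Centre of the boss's top, on the stem's axis, 98 mm over the desk. The valve is screwed in more or less deep: the stem's top lies 51 to 75 mm above this point, not reported; feel or see it. The stem is sprung: its first 20 mm open the valve (2 to 7 N), then it sinks 1 mm per 2 N (10 N at 21.5 mm, 14 N at 23.5 mm, 20 N at 26.5 mm); stop at 31 mm.
- gauge_stand: Gauge stand, fixed: steel foot plate 100 x 100 x 8 mm, on it a grey block 64 x 64 mm, top 60 mm over the desk. Origin on the desk under its middle, z up. In the block's top a round hole 26 mm wide, 48 mm deep, with a 3 mm chamfer. With the gauge home its flange lies on the block and its mouth is 16 mm over the desk.
- stand_top (a point): Centre of the mouth of the stand's hole, in the block's top face, 60 mm over the desk.
- tape_roll: Roll of tape lying flat, 104 mm across, 25 mm high; bystander. Origin: centre of its underside.
- tape_measure: Tape measure, 31 x 73 x 58 mm; bystander. Origin: centre of its underside.
- insert_tin: Round tin, 66 mm across, 33 mm high; bystander. Origin: centre of its underside.
- gauge_mouth (a point): Same point as the gauge's origin: centre of the nose's mouth. The mouth is flared to 19 mm, the bore is 14.4 mm wide and 12 mm deep; at its end lies the seal that the valve stem's top meets.
- gauge_grip (a point): On the gauge's axis, 74 mm above its mouth: where to take the square grip, across two opposite flats, fingertips above the flange. The rod may rise 20 mm out of the top (which is 17 mm above this point) between the fingers.
Things that resemble listed ones, but are neither listed nor needed, are in the scene too. Of the things that look like the gauge, the smallest one is meant.

How it is judged:
By the outcome, as a careful person would: the job done as asked, in the order asked, and still so for the second after the job is handed in, with the robot touching nothing.
It also fails if it takes over 67 s, if anything falls off the work surface, if the arm or the gripper's body presses on something with over 40 N, if the wrist force passes 120 N, or if a joint passes its speed limit or range.

## Working session

There is one attempt and no reset: what is moved stays moved. The work goes in short steps, each a Python script; the robot and the scene stay as the last script left them, time stands still between calls to the robot, and variables do not carry over. Pictures are saved under pics/ and viewed, about 8 in all and at most 12, crops included, and the job is handed in when it is done.

```bash
mkdir -p pics; ls
cat > h.py <<'E'
import numpy as np, cv2
from workcell import manip, solver, read_state, get_image, camera_params
def px2w(name,u,v,d):
    c=camera_params(name);K=np.array(c["intrinsics"]);R=np.array(c["R"]);t=np.array(c["t"])
    p=np.linalg.inv(K)@np.array([u,v,1.0])*d
    return R.T@(p-t)
def cloud(name,d):
    c=camera_params(name);K=np.array(c["intrinsics"]);R=np.array(c["R"]);t=np.array(c["t"])
    v,u=np.mgrid[:d.shape[0],:d.shape[1]]
    P=np.stack([(u-K[0,2])/K[0,0]*d,(v-K[1,2])/K[1,1]*d,d],-1)
    return (P-t)@R
def w2px(name,X):
    c=camera_params(name);p=np.array(c["R"])@np.array(X)+np.array(c["t"]);q=np.array(c["intrinsics"])@p
    return q[:2]/q[2]
E
python3 - <<'E'
from h import *
for n in("scene","top"):
    im,d=get_image(n); np.savez("f_%s.npz"%n,im=im,d=d)
    cv2.imwrite("pics/%s0.png"%n,cv2.resize(im[:,:,::-1],(800,500)))
    c=camera_params(n);print(n,np.round(c["intrinsics"],1).tolist(),np.round(-np.array(c["R"]).T@np.array(c["t"]),3),np.round(c["R"],2).tolist())
s=read_state();print(s["time"],s["eef_pos"],s["orientation"],s["grip_width"],s["contact_force"])
E
```

```text
pics
scene [[369.0, 0.0, 316.4], [0.0, 369.0, 198.3], [0.0, 0.0, 1.0]] [-0.136  0.269  0.788] [[-0.32, -0.95, -0.02], [-0.66, 0.24, -0.72], [0.68, -0.22, -0.7]]
top [[458.2, 0.0, 310.6], [0.0, 458.2, 206.2], [0.0, 0.0, 1.0]] [0.498 0.056 1.246] [[-0.01, -1.0, 0.0], [-1.0, 0.01, -0.04], [0.04, -0.0, -1.0]]
0.1 [ 0.29285617 -0.57970526  0.30172814] [-0.16311937 -0.68764791 -0.16468516  0.68804885] 0.9968467813383954 [-0.31025018  0.11255795 -0.344441  ]
```

View pics/scene0.png

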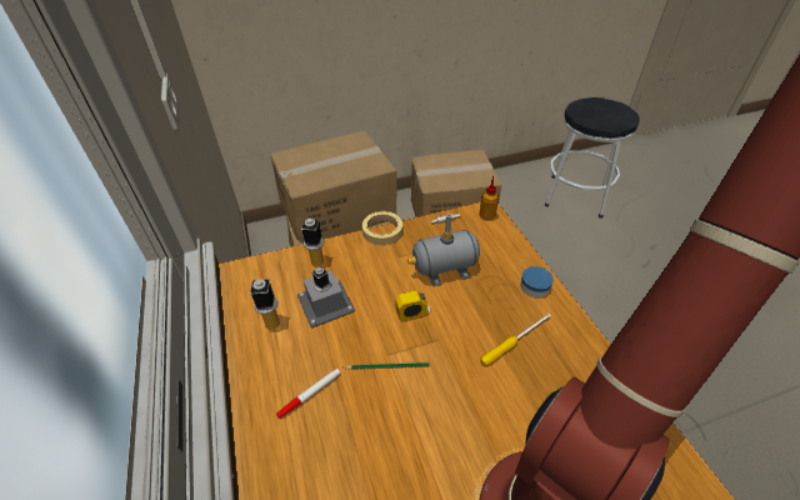

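View pics/top0.png

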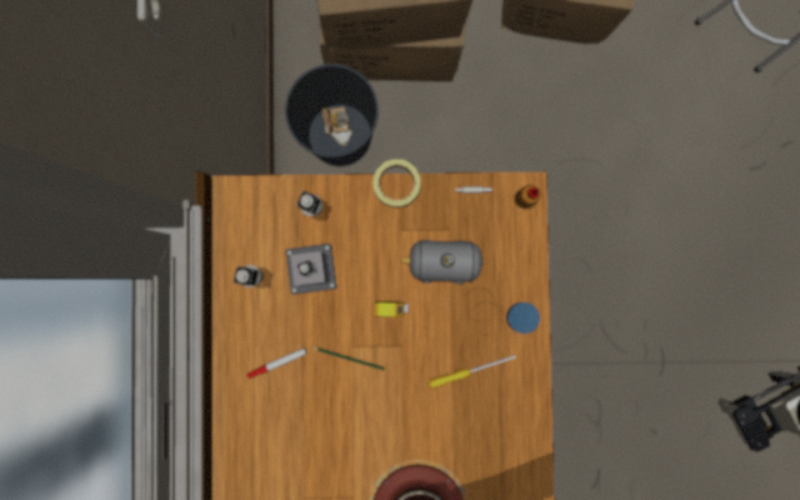

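Candidates for the gauge (800-px scene view) are (320,278) in the stand, and (263,300) and (312,232) standing on the desk. The one in the stand looks smallest. I'll confirm it in a crop and measure from depth.

Run:
```python
from h import *
f=np.load("f_scene.npz");im,d=f["im"],f["d"]
a=im[160:270,185:315];b=im[160:235,315:400]
a=cv2.resize(a,(520,440),interpolation=3);b=cv2.resize(b,(280,247),interpolation=3)
o=np.zeros((440,800,3),np.uint8);o[:,:520]=a;o[:247,520:]=b
cv2.imwrite("pics/crop1.png",o[:,:,::-1])
P=cloud("scene",d); 
g=np.load("f_top.npz");Q=cloud("top",g["d"])
for n,C in(("scene",P),("top",Q)):
    X=C.reshape(-1,3); dd=(d if n=="scene" else g["d"]).ravel()
    X=X[dd>0]
    print(n,"table z",np.median(X[(abs(X[:,0]-.5)<.1)&(abs(X[:,1])<.05)][:,2]))
    for nm,(u,v) in dict(g=(306,268),d1=(310,203),d2=(247,275),tank=(447,260),roll=(397,183),tm=(390,310),tin=(523,317)).items():
        if n=="top":
            w=px2w("top",u*.8,v*.8,g["d"][int(v*.8),int(u*.8)]);c=w
            print(nm,w.round(3))
    # block top of stand
    for lo,hi,lab in((.045,.2,"all>45mm"),):
        m=(X[:,2]>lo)&(X[:,2]<.3)&(X[:,0]>.4)&(X[:,0]<.8)&(abs(X[:,1])<.45)
        Y=X[m]; 
        from scipy.cluster.hierarchy import fcluster,linkage
        L=fcluster(linkage(Y[:,:2],"single"),.015,"distance")
        for k in np.unique(L):
            y=Y[L==k]
            if len(y)>8:print(n,len(y),y.min(0).round(3),y.max(0).round(3))
```

```text
scene table z 0.0017132368812250187
scene 203 [ 0.647 -0.26   0.045] [ 0.686 -0.219  0.125]
scene 240 [0.418 0.029 0.045] [0.452 0.088 0.06 ]
scene 1443 [ 0.49  -0.135  0.045] [0.565 0.027 0.163]
scene 368 [0.632 0.191 0.047] [0.677 0.237 0.134]
scene 611 [0.487 0.188 0.045] [0.559 0.258 0.113]
scene 1740 [0.4   0.416 0.132] [0.647 0.45  0.3  ]
scene 474 [0.484 0.318 0.045] [0.528 0.364 0.134]
top table z 0.0016544968759053436
g [0.521 0.217 0.111]
d1 [0.648 0.206 0.129]
d2 [0.509 0.33  0.127]
tank [ 0.532 -0.059  0.142]
roll [0.706 0.032 0.003]
tm [0.433 0.051 0.059]
tin [ 0.413 -0.23   0.032]
top 232 [ 0.647 -0.26   0.046] [ 0.689 -0.22   0.127]
top 257 [0.419 0.028 0.045] [0.449 0.085 0.063]
top 1778 [ 0.49  -0.14   0.049] [0.575 0.024 0.165]
top 294 [0.631 0.191 0.06 ] [0.675 0.234 0.137]
top 622 [0.487 0.188 0.045] [0.557 0.258 0.116]
top 2697 [0.4   0.414 0.045] [0.725 0.45  0.3  ]
top 315 [0.486 0.318 0.061] [0.53  0.361 0.134]
```

View pics/crop1.png

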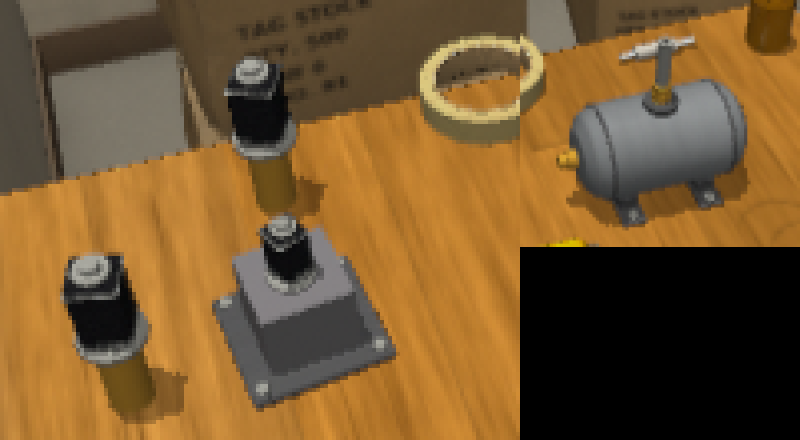

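The crop shows the three lookalikes. The gauge in the stand (crop 285,250) has a top at 111 mm (= 16+95), so it fits. The other two, at crop (95,330) and (258,130), stand about 130 mm tall on the desk and are bigger. The stem is at crop (663,65), with its top around z≈0.163, and a loose white bar-like thing lies behind it or crosses it. I'll refine the numbers and check that bar.

Run:
```python
from h import *
for n in("scene","top"):
    f=np.load("f_%s.npz"%n);C=cloud(n,f["d"]).reshape(-1,3)-[0,0,.0017]
    C=C[f["d"].ravel()>0]
    box=lambda lo,hi,c,r:C[(C[:,2]>lo)&(C[:,2]<hi)&(np.hypot(C[:,0]-c[0],C[:,1]-c[1])<r)]
    def rect(p):
        (cx,cy),s,a=cv2.minAreaRect((p[:,:2]*1000).astype(np.float32));return len(p),round(cx,1),round(cy,1),np.round(s,1),round(a,1)
    print(n,"stand block top",rect(box(.056,.063,(.522,.223),.06)))
    if n=="top":print(" foot",rect(box(.005,.011,(.522,.223),.085)))
    print(" grip z>.08",rect(box(.08,.115,(.522,.22),.03)),"cap>.1",rect(box(.1,.115,(.522,.22),.03)))
    for lo,hi in((.1,.12),(.12,.14),(.14,.155),(.155,.17)):
        p=box(lo,hi,(.532,-.06),.05)
        if len(p):print(" stem",lo,rect(p),p.mean(0).round(4),p.max(0).round(4))
    for c in((.54,-.14),(.70,-.14),(.7,-.09)):
        p=box(.004,.2,c,.05);print(" near",c,len(p),p.mean(0).round(3) if len(p) else 0,p.max(0).round(3) if len(p) else 0)
im=np.load("f_top.npz")["im"];d=np.load("f_top.npz")["d"]
a=cv2.resize(im[180:250,215:285],(400,400),interpolation=3);b=cv2.resize(im[175:245,320:390],(400,400),interpolation=3)
cv2.imwrite("pics/crop2.png",np.hstack([a,b])[:,:,::-1])
```

```text
scene stand block top (317, 523.4, 223.1, array([67.8, 64.1]), 6.5)
 grip z>.08 (130, 522.3, 222.7, array([25.5, 25.4]), 23.5) cap>.1 (62, 523.2, 223.2, array([23.2, 23.5]), 21.3)
 stem 0.1 (34, 531.4, -60.9, array([14.4, 10.2]), 62.0) [ 0.5305 -0.0609  0.1096] [ 0.5393 -0.0547  0.1187]
 stem 0.12 (29, 531.5, -60.9, array([11.5,  7.7]), 60.6) [ 0.5316 -0.061   0.1292] [ 0.5377 -0.0565  0.1395]
 stem 0.14 (16, 530.3, -60.9, array([8.6, 3.8]), 72.7) [ 0.5304 -0.061   0.1475] [ 0.5332 -0.0569  0.1537]
 stem 0.155 (16, 533.7, -62.2, array([10.5, 11.1]), 16.0) [ 0.5334 -0.062   0.1581] [ 0.5403 -0.0575  0.1608]
 near (0.54, -0.14) 210 [ 0.521 -0.113  0.08 ] [ 0.562 -0.091  0.092]
 near (0.7, -0.14) 50 [ 0.688 -0.127  0.009] [ 0.694 -0.095  0.015]
 near (0.7, -0.09) 37 [ 0.688 -0.114  0.01 ] [ 0.694 -0.091  0.015]
top stand block top (393, 521.5, 222.4, array([63.7, 64. ]), 6.9)
 foot (434, 520.0, 218.5, array([103.2, 142.6]), 5.3)
 grip z>.08 (106, 521.5, 222.9, array([24.4, 24.9]), 22.0) cap>.1 (72, 521.5, 222.6, array([22.5, 22. ]), 21.8)
 stem 0.1 (20, 531.5, -60.4, array([16.3, 11.4]), 20.1) [ 0.531  -0.0598  0.1098] [ 0.5405 -0.0545  0.1165]
 stem 0.12 (4, 531.9, -59.8, array([10.8,  3.7]), 19.8) [ 0.5307 -0.0609  0.1301] [ 0.5375 -0.0585  0.1356]
 stem 0.14 (4, 531.8, -59.2, array([3.6, 4.9]), 83.1) [ 0.5325 -0.059   0.148 ] [ 0.5345 -0.0577  0.155 ]
 stem 0.155 (20, 533.8, -63.2, array([10.3,  9.6]), 89.0) [ 0.5339 -0.0634  0.1588] [ 0.5387 -0.0581  0.1632]
 near (0.54, -0.14) 422 [ 0.535 -0.114  0.081] [ 0.584 -0.091  0.095]
 near (0.7, -0.14) 119 [ 0.688 -0.131  0.01 ] [ 0.713 -0.093  0.019]
 near (0.7, -0.09) 84 [ 0.686 -0.115  0.01 ] [ 0.713 -0.047  0.019]
```

View pics/crop2.png

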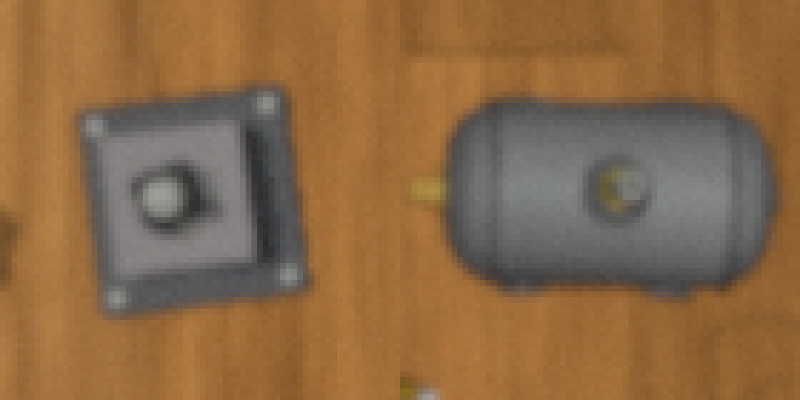

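Crop 2 shows the gauge cap in the stand at crop (165,198) and the stem top at (630,187). Estimates: gauge (0.522, 0.223), grip yaw ≈22°, stem top ≈(0.534, −0.063, 0.159). The white rod lies on the desk behind the tank, so it isn't in the way. Approaching now.

```bash
cat >> h.py <<'E'
from scipy.spatial.transform import Rotation
def quat(deg):
    c,s=np.cos(np.radians(deg)),np.sin(np.radians(deg))
    q=Rotation.from_matrix(np.array([[0,c,s],[0,s,-c],[-1,0,0.]])).as_quat()
    return np.array([q[3],q[0],q[1],q[2]])
def st(lab=""):
    s=read_state();print(lab,"t %.2f"%s["time"],"pos",np.round(s["eef_pos"],4),"F",np.round(s["contact_force"],2),"M",np.round(s["wrist_torque"],2),"g %.3f"%s["grip_width"]);return s
G=np.array([.522,.2228]);YAW=22
E
python3 - <<'E'
from h import *
for a in(22,-158,112,-68):
    print(a,*[np.round(j,2) if j is not None else None for j in(solver.ik([*G,.30],quat(a)),solver.ik([*G,.155],quat(a)),solver.ik([.5336,-.0627,.34],quat(a)),solver.ik([.5336,-.0627,.27],quat(a)))])
print(st()["joints"].round(2))
E
```

```text
22 [-0.01  0.57 -0.7   1.66  0.41  1.06 -0.45] [-0.17  0.71 -0.44  1.81  0.44  0.72 -0.47] [ 0.42  0.44 -0.51  1.69  0.24  1.08  0.22] [ 0.39  0.51 -0.48  1.79  0.29  0.91  0.17]
-158 [ 0.2   0.73 -1.15  1.65  0.7   1.23  2.42] [-1.05  0.97  1.13  1.84 -1.03  1.06 -2.25] [-0.12  0.41  0.29  1.7  -0.13  1.05 -2.55] [-0.15  0.49  0.33  1.8  -0.2   0.88 -2.48]
112 [ 0.14  0.67 -1.    1.65  0.61  1.16  0.94] [-0.03  0.77 -0.68  1.81  0.65  0.8   0.91] [ 0.63  0.52 -0.86  1.68  0.43  1.14  1.6 ] [ 0.59  0.59 -0.81  1.78  0.51  0.99  1.53]
-68 [-0.2   0.51 -0.38  1.67  0.21  1.01 -1.83] [-0.36  0.67 -0.13  1.82  0.13  0.66 -1.75] [ 0.19  0.41 -0.16  1.69  0.07  1.05 -1.18] [ 0.15  0.48 -0.11  1.79  0.06  0.87 -1.18]
 t 0.10 pos [ 0.2929 -0.5797  0.3017] F [-0.31  0.11 -0.34] M [0.01 0.03 0.01] g 0.997
[ 1.08  0.62 -0.01  1.42  0.01  1.1  -0.04]
```

Run:
```python
from h import *
q=quat(YAW)
manip.goto([*G,.31],q);st("above")
manip.move_linear([*G,.2],feed=.12);st("near")
im,d=get_image("scene");a=cv2.resize(im[165:255,200:320],(720,540),interpolation=3)
cv2.imwrite("pics/near.png",a[:,:,::-1])
```

```text
above t 3.03 pos [0.5226 0.2217 0.3098] F [0.36 0.44 0.67] M [-0.02 -0.06 -0.  ] g 1.001
near t 4.10 pos [0.5224 0.2232 0.2007] F [0.7  0.07 0.57] M [-0.03 -0.11 -0.02] g 1.000
```

View pics/near.png

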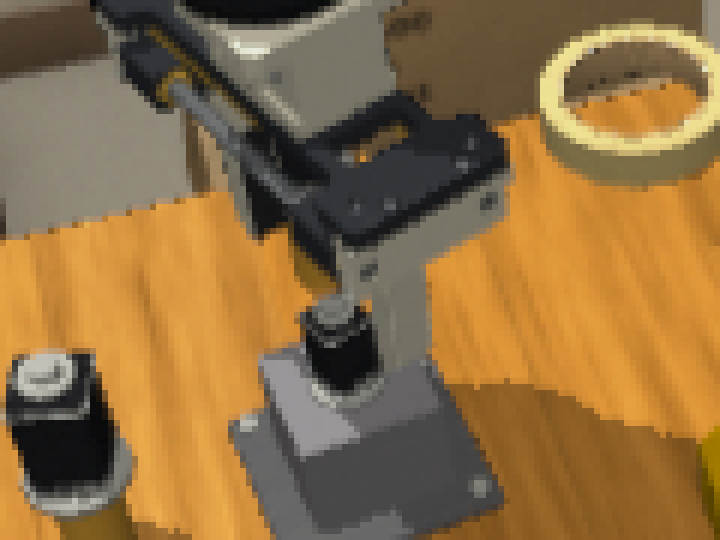

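The gripper straddles the gauge, whose cap is at crop (335,310), with the near finger at (400,310). Descending and gripping.

Run:
```python
from h import *
print(manip.move_linear([*G,.156],feed=.08,threshold=6));st("down")
manip.gripper_close();s=st("closed")
print("expected width frac",.024/.093)
print(manip.move_linear([*G,.19],feed=.06));st("lift30")
```

```text
False
down t 4.85 pos [0.522  0.223  0.1559] F [0.53 1.24 0.06] M [-0.01 -0.11 -0.02] g 1.000
closed t 5.92 pos [0.5221 0.2228 0.156 ] F [ 0.04  0.19 -0.39] M [-0.02 -0.19  0.01] g 0.256
expected width frac 0.25806451612903225
False
lift30 t 6.64 pos [0.5219 0.2227 0.1901] F [-0.19 -0.4  -0.39] M [ 0.05 -0.29  0.06] g 0.256
```

Run:
```python
from h import *
S=np.array([.5336,-.0622])
manip.move_linear([*G,.325],feed=.15)
manip.move_linear([*S,.325],feed=.2);st("over")
manip.wait(.3);st("settled")
out=[]
for n,(dx,dy) in(("scene",(60,75)),("top",(60,75))):
    im,d=get_image(n);np.savez("g_%s.npz"%n,im=im,d=d)
    u,v=w2px(n,[*S,.18]).astype(int)
    out.append(cv2.resize(im[v-35:v+40,u-30:u+20 if 0 else u+30],(400,500),interpolation=3))
    print(n,"crop origin",u-30,v-35,"scale 6.667")
    C=cloud(n,d).reshape(-1,3)-[0,0,.0017]
    for lo,hi in((.1,.135),(.135,.157),(.185,.218),(.22,.229),(.232,.268)):
        p=C[(C[:,2]>lo)&(C[:,2]<hi)&(np.hypot(*(C[:,:2]-S).T)<.035)]
        if len(p):print(n,lo,len(p),p.min(0).round(4),p.max(0).round(4))
cv2.imwrite("pics/over.png",np.hstack(out)[:,:,::-1])
```

```text
over t 9.27 pos [ 0.5335 -0.0607  0.3252] F [ 0.07  0.33 -0.91] M [ 0.01 -0.08 -0.01] g 0.258
settled t 9.57 pos [ 0.5336 -0.0617  0.3251] F [-0.34  0.77 -1.05] M [-0.03 -0.1  -0.02] g 0.255
scene crop origin 329 131 scale 6.667
scene 0.1 55 [ 0.525  -0.0684  0.1014] [ 0.5382 -0.0547  0.1341]
scene 0.135 25 [ 0.5271 -0.0656  0.1357] [ 0.5337 -0.0569  0.1563]
scene 0.185 85 [ 0.5206 -0.0689  0.1854] [ 0.5407 -0.0497  0.218 ]
scene 0.22 11 [ 0.5175 -0.0723  0.2208] [ 0.5267 -0.0487  0.229 ]
scene 0.232 203 [ 0.5044 -0.0811  0.232 ] [ 0.5537 -0.0452  0.268 ]
top crop origin 330 171 scale 6.667
top 0.1 1 [ 0.5285 -0.057   0.1009] [ 0.5285 -0.057   0.1009]
```

View pics/over.png

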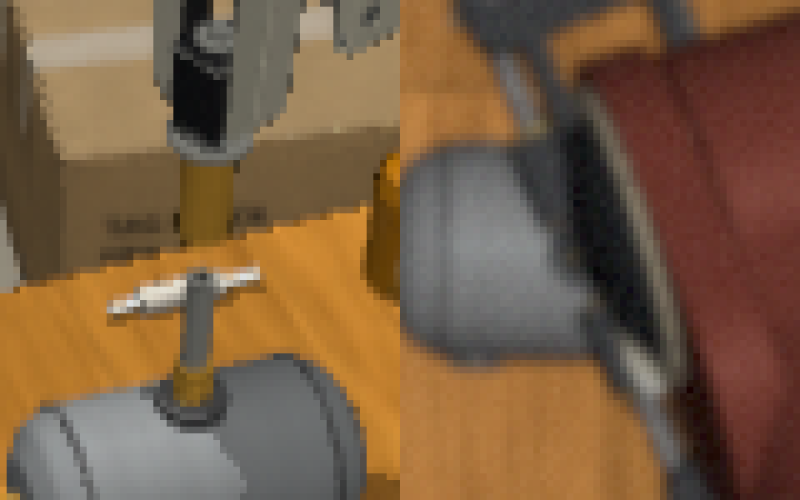

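In the scene half, the nose mouth centre is at crop (205,240) and the stem top at (200,275), so they are within about 1 mm laterally. The arm blocks the top view. I'll get the depth direction by fitting circles of known radius to the same depth image.

Run:
```python
from h import *
from scipy.optimize import least_squares
S=np.array([.5336,-.0622])
for fn in("g_scene.npz","f_scene.npz"):
    d=np.load(fn)["d"];C=cloud("scene",d).reshape(-1,3)-[0,0,.0017];C=C[d.ravel()>0]
    def fit(lo,hi,r,c):
        p=C[(C[:,2]>lo)&(C[:,2]<hi)&(np.hypot(*(C[:,:2]-c).T)<r+.006)]
        f=least_squares(lambda x:np.hypot(*(p[:,:2]-x).T)-r,c,loss="soft_l1",f_scale=.0007)
        return len(p),(f.x*1000).round(2),"rms mm",round(1000*np.sqrt(np.mean(f.fun**2)),2)
    print(fn,"stem",fit(.117,.157,.006,S))
    if fn[0]=="g":
        print("nose",fit(.188,.225,.011,S)); print("nose lo",fit(.188,.206,.011,S),"hi",fit(.206,.225,.011,S))
    else:
        p=C[(C[:,2]>.157)&(np.hypot(*(C[:,:2]-S).T)<.012)&(C[:,2]<.18)];print("stemtop z",np.sort(p[:,2]).round(4))
```

```text
g_scene.npz stem (49, array([534.84, -63.17]), 'rms mm', np.float64(1.07))
nose (91, array([533.94, -61.61]), 'rms mm', np.float64(0.95))
nose lo (47, array([534.08, -61.64]), 'rms mm', np.float64(0.96)) hi (44, array([533.77, -61.63]), 'rms mm', np.float64(0.92))
f_scene.npz stem (53, array([535.22, -63.18]), 'rms mm', np.float64(1.11))
stemtop z [0.1574 0.1579 0.158  0.158  0.1582 0.1588 0.1593 0.1593 0.1598 0.1602
 0.1608]
```

Run:
```python
from h import *
f=lambda X:((w2px("scene",X)-[329,131]+.5)*6.667).round(1)
for X in([.5336,-.0617,.22],[.5336,-.0617,.19],[.535,-.0632,.159],[.5336,-.0617,.159],[.5336,-.0617,.12],[.535,-.0632,.12]):print(X,f(X))
im=np.load("g_scene.npz")["im"]
a=cv2.resize(im[158:190,342:374],(768,768),interpolation=0)[:600]
cv2.imwrite("pics/z.png",a[:,:,::-1])
g=np.load("f_scene.npz")["im"].astype(int)
for v in range(172,186,2):print(v,im[v,354:366].astype(int).tolist()) if 0 else print(v,im[v,352:368].sum(1,dtype=int).tolist())
for v in range(156,168,3):print(v,"RB",[int(x[0])-int(x[2]) for x in im[v,350:370]])
```

```text
[0.5336, -0.0617, 0.22] [209.7 160. ]
[0.5336, -0.0617, 0.19] [204.7 222.4]
[0.535, -0.0632, 0.159] [201.9 281. ]
[0.5336, -0.0617, 0.159] [199.8 284. ]
[0.5336, -0.0617, 0.12] [194.  357.7]
[0.535, -0.0632, 0.12] [196.  354.7]
172 [313, 368, 396, 464, 411, 341, 245, 171, 324, 509, 555, 563, 613, 664, 648, 559]
174 [647, 658, 649, 632, 497, 217, 227, 250, 264, 340, 416, 217, 245, 271, 264, 259]
176 [488, 449, 399, 349, 260, 226, 254, 268, 259, 243, 260, 269, 351, 359, 359, 351]
178 [259, 266, 276, 342, 251, 233, 258, 268, 262, 362, 347, 338, 341, 356, 363, 363]
180 [336, 341, 353, 361, 265, 240, 262, 267, 262, 359, 362, 349, 342, 340, 349, 360]
182 [349, 346, 346, 347, 241, 245, 262, 262, 262, 335, 344, 357, 350, 344, 344, 343]
184 [336, 348, 346, 312, 213, 248, 263, 263, 291, 331, 332, 338, 332, 333, 333, 330]
156 RB [53, 53, 53, 54, 53, 53, 68, 80, 85, 89, 90, 90, 89, 86, 41, 52, 51, 53, 53, 52]
159 RB [52, 52, 52, 52, 52, 53, 72, 80, 86, 89, 89, 91, 89, 82, 53, 54, 53, 51, 51, 52]
162 RB [50, 50, 50, 51, 50, 47, 76, 81, 87, 91, 89, 91, 86, 75, 39, 39, 40, 37, 39, 50]
165 RB [36, 35, 37, 46, 48, 40, 79, 85, 89, 88, 92, 88, 86, 53, 49, 55, 82, 78, 81, 106]
```

View pics/z.png

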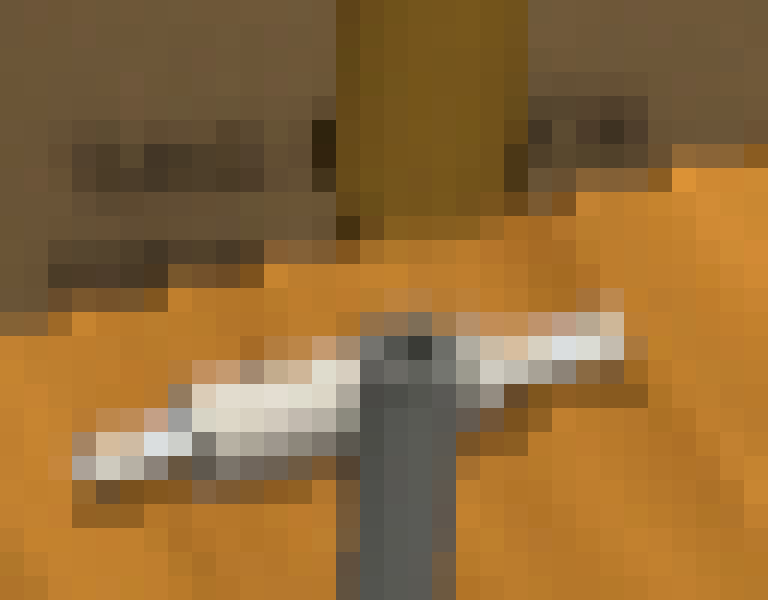

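In the zoom, the stem edges are at columns 356–361 and the nose at 356–363.6. Projection puts the gauge within 0.3 mm of the stem laterally and about 1 mm short in the viewing direction. I'll correct that and descend in small steps while watching the force.

Run:
```python
from h import *
S=np.array([.5345,-.0626])
manip.move_linear([*S,.305],feed=.05);manip.wait(.3)
f0=np.mean([(manip.wait(.04),read_state()["contact_force"])[1] for _ in range(5)],0)
s=st("base");print(f0.round(2))
z=.298
while z>.258:
    hit=manip.move_linear([*S,z],feed=.03,threshold=9)
    manip.wait(.05)
    F=np.mean([(manip.wait(.02),read_state()["contact_force"])[1] for _ in range(3)],0)-f0
    p=read_state()["eef_pos"];print("%.4f"%p[2],F.round(1),hit,p[:2].round(4))
    if F[2]>11.5 or hit or np.hypot(*F[:2])>5: break
    z-=.003 if F[2]<4.5 else .001
st("end")
```

```text
base t 10.72 pos [ 0.5345 -0.0626  0.3051] F [-0.24  0.02 -1.5 ] M [-0.02 -0.08 -0.02] g 0.259
[-0.45  0.02 -1.13]
0.2980 [0.2 0.6 0.3] False [ 0.5345 -0.0625]
0.2950 [ 0.5  0.  -0.2] False [ 0.5345 -0.0626]
0.2919 [ 0.4 -0.1 -0.3] False [ 0.5345 -0.0626]
0.2890 [ 0.7 -0.1 -0.4] False [ 0.5345 -0.0626]
0.2864 [ 1.  -0.2  2.2] False [ 0.5349 -0.0625]
0.2832 [0.9 0.1 2.7] False [ 0.5348 -0.0625]
0.2801 [1.7 0.1 3.1] False [ 0.5348 -0.0626]
0.2771 [2.  0.4 3.7] False [ 0.5348 -0.0626]
0.2741 [ 1.9 -0.3  4.7] False [ 0.5348 -0.0625]
0.2731 [3.3 0.5 5.2] False [ 0.5347 -0.0626]
0.2721 [2.5 0.1 5. ] False [ 0.5347 -0.0625]
0.2711 [3.8 0.1 5.7] False [ 0.5347 -0.0625]
0.2701 [4.  0.2 6. ] False [ 0.5347 -0.0626]
0.2691 [3.6 0.3 6.1] False [ 0.5347 -0.0625]
0.2683 [4.  0.1 7.1] False [ 0.5347 -0.0625]
0.2675 [ 3.1 -0.1  8.5] False [ 0.5347 -0.0625]
0.2668 [2.8 0.3 9.5] False [ 0.5347 -0.0625]
0.2661 [ 2.9  0.4 11. ] False [ 0.5347 -0.0624]
0.2653 [ 2.4 -0.1 12.6] False [ 0.5347 -0.0624]
end t 17.51 pos [ 0.5347 -0.0624  0.2653] F [ 2.32  0.1  11.81] M [ 0.01 -0.52 -0.01] g 0.260
```

Contact came at TCP z≈0.288, where the seal should meet a stem top at about 0.160. The force curve matches the sprung stem. Pressing on to 14 N and holding.

Run:
```python
from h import *
S=np.array([.5345,-.0626]);b=-1.13
p=read_state()["eef_pos"]
def fz():return np.mean([(manip.wait(.02),read_state()["contact_force"][2])[1] for _ in range(4)])-b
z=.2645-.0017
print("cmd",end=" ")
# last commanded height unknown to the line: continue from the present command downward
z=p[2]-.0018
for _ in range(6):
    manip.move_linear([*S,z],feed=.02,threshold=5)
    F=fz();print(round(z,4),read_state()["eef_pos"][2].round(4),round(F,1))
    if F>13.3:break
    z-=.0005 if F<12.8 else .0003
t=read_state()["time"];L=[]
while read_state()["time"]-t<1.3:L.append(fz())
print("hold",np.round(L,1));st()
im,d=get_image("scene");cv2.imwrite("pics/press.png",cv2.resize(im[125:215,300:420],(720,540),interpolation=3)[:,:,::-1])
```

```text
cmd 0.2635 0.265 13.2
0.2632 0.2647 13.4
hold [13.5 13.9 14.  14.1 13.2 13.6 13.9 13.7 13.7 14.  13.5 13.6 14.1 14.3
 14.2 13.2 13.5 13.5 14.  13.5]
 t 19.48 pos [ 0.5347 -0.0624  0.2647] F [ 1.25 -0.63 12.39] M [-0.02 -0.43 -0.03] g 0.256
```

View pics/press.png

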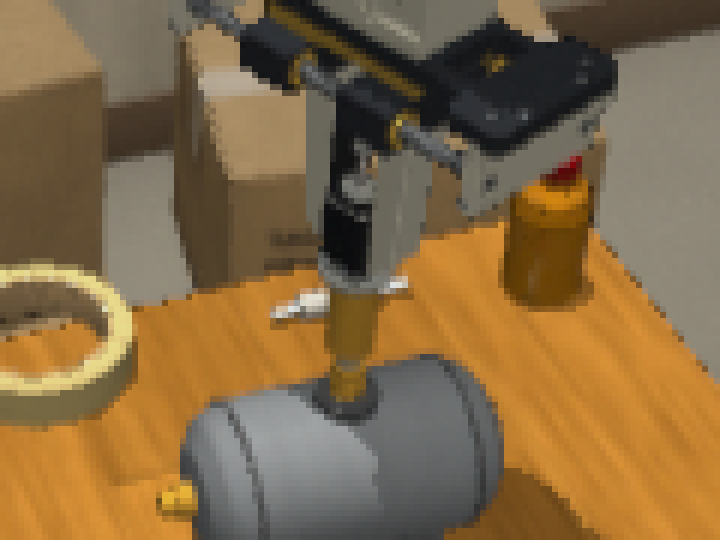

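The picture shows the gauge seated on the stem and the white rod out above the cap, around crop (358,165). The hold read 13.2–14.3 N for about 1.7 s. Next I retract gently and return to the stand.

Run:
```python
from h import *
S=np.array([.5345,-.0626])
manip.move_linear([*S,.295],feed=.05);st("off")
manip.move_linear([*S,.325],feed=.08)
manip.move_linear([*G,.325],feed=.15);manip.wait(.3);st("over stand")
manip.move_linear([*G,.205],feed=.1);manip.wait(.2)
print(manip.move_linear([*G,.175],feed=.04,threshold=5));st("in")
```

```text
off t 20.31 pos [ 0.5338 -0.063   0.2944] F [ 1.41 -0.86  0.35] M [-0.17 -0.63 -0.02] g 0.255
over stand t 23.19 pos [0.5221 0.2225 0.325 ] F [ 0.19  0.03 -0.53] M [ 0.   -0.07  0.05] g 0.258
False
in t 25.64 pos [0.522  0.2228 0.1751] F [-0.58 -0.05 -1.03] M [ 0.07 -0.22  0.02] g 0.254
```

Run:
```python
from h import *
print(manip.move_linear([*G,.160],feed=.03,threshold=5));manip.wait(.2);s=st("16")
z=.158
while z>.150:
    manip.move_linear([*G,z],feed=.015,threshold=5);manip.wait(.1)
    F=np.mean([(manip.wait(.02),read_state()["contact_force"][2])[1] for _ in range(4)])
    print(z,read_state()["eef_pos"][2].round(4),round(F,2))
    if F>2.5:break
    z-=.001
st("seated")
im,d=get_image("scene");cv2.imwrite("pics/seat.png",cv2.resize(im[165:255,200:320],(720,540),interpolation=3)[:,:,::-1])
```

```text
False
16 t 26.49 pos [0.522  0.2228 0.1601] F [ 0.46 -0.45 -2.4 ] M [-0.   -0.15 -0.02] g 0.255
0.158 0.158 -1.21
0.157 0.157 -1.38
0.156 0.156 -1.04
0.155 0.156 5.18
seated t 28.19 pos [0.522  0.2229 0.156 ] F [-1.11 -0.85  5.19] M [-0.28  0.16  0.08] g 0.254
```

View pics/seat.png

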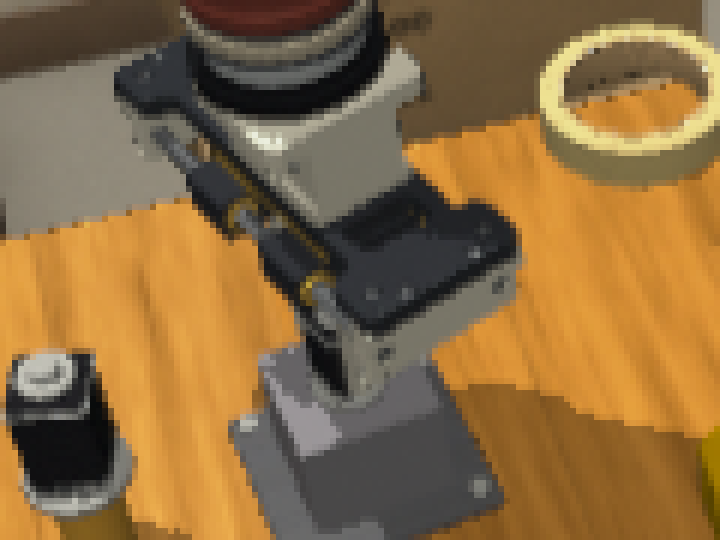

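The flange is on the block: the force rose at TCP z 0.156, exactly the height where I gripped it. Unloading, releasing and backing off straight up.

Run:
```python
from h import *
manip.move_linear([*G,.1558],feed=.02);manip.wait(.1);st("unl")
manip.open_gripper();st("open");manip.wait(.2)
manip.move_linear([*G,.31],feed=.1);st("up")
q=read_state()["joints"].copy();q[0]+=.75
manip.goto_joints(q);manip.wait(.5);st("away")
for n in("scene","top"):
    im,d=get_image(n);np.savez("e_%s.npz"%n,im=im,d=d)
    C=cloud(n,d).reshape(-1,3)-[0,0,.0017]
    h=np.hypot(*(C[:,:2]-G).T)
    p=C[(C[:,2]>.08)&(C[:,2]<.2)&(h<.03)]
    r,a=cv2.minAreaRect((p[p[:,2]<.106][:,:2]*1000).astype(np.float32))[:2]
    print(n,"rod top z",np.sort(p[:,2])[-6:].round(4),p[p[:,2]>.112].mean(0).round(4),"grip ctr",np.round(r,1))
im=np.load("e_scene.npz")["im"]
b=cv2.resize(np.load("e_top.npz")["im"][130:270,160:440],(800,400))
a=cv2.resize(im[165:255,200:320],(400,300),interpolation=3);a=np.hstack([a,cv2.resize(im[160:250,310:430],(400,300),interpolation=3)])
cv2.imwrite("pics/end.png",np.vstack([a,b])[:600,:,::-1])
```

```text
unl t 28.59 pos [0.522  0.2228 0.156 ] F [-1.41  1.1   2.71] M [-0.12 -0.    0.01] g 0.257
open t 29.77 pos [0.522  0.2228 0.1558] F [-0.17  0.05 -1.01] M [ 0.01 -0.11 -0.01] g 1.002
up t 31.67 pos [0.5218 0.2226 0.3093] F [ 1.   -0.26  0.22] M [-0.02 -0.04 -0.02] g 0.997
away t 33.70 pos [ 0.5336 -0.1927  0.3093] F [-0.7   0.13 -1.03] M [-0.04 -0.05  0.02] g 1.000
scene rod top z [0.1273 0.1274 0.1278 0.1281 0.1295 0.1296] [0.5204 0.2231 0.1241] grip ctr [520.8 222.6]
top rod top z [0.1276 0.1276 0.1285 0.1286 0.1288 0.1307] [0.5205 0.2221 0.1269] grip ctr [520.2 222.2]
```

View pics/end.png

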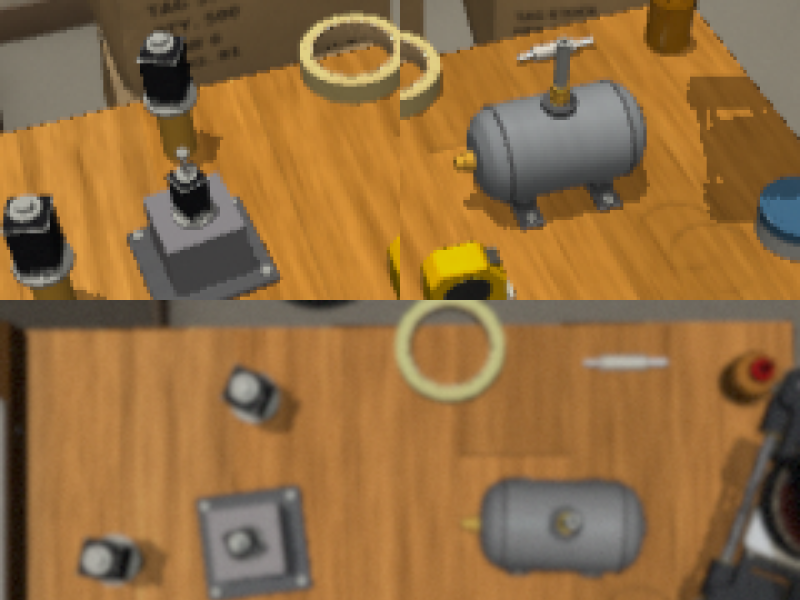

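The picture shows the gauge home in the stand (scene crop 190,190) with its rod standing out (183,158), and nothing else looks moved. The rod top is at about 0.128 m, so roughly 17 mm out. Handing in.

```bash
python3 -c "
from h import *
manip.close_job();st('end')"
```

```text
the job is handed in; nothing more can be done
the job is handed in; nothing more can be done
```

The pressure check is done and the job is handed in, at about 34 s of the 67 s allowed. The gauge is back in its stand with the rod still out.

- **Press:** I took the smallest gauge, the one in the stand, and pressed it straight down on the valve stem. The force read 13.2–14.3 N for over 1.3 s, and no reading came near 20 N. A sideways force of up to about 4 N showed while the stem was sinking, and it fell to about 1–3 N at full press.
- **Return:** The flange met the block at tool height 0.156 m, the same height where I first gripped the gauge, so it is fully down. I released it unloaded and backed off straight up without touching the rod.
- **Last checks:** Both cameras put the top of the rod at about 0.128 m, so it stands roughly 17 mm out. The gauge is upright. The tape roll looks unmoved in the last picture. The tape measure and tin are only partly in that frame, and the robot never came near them. I did not re-measure the positions of the three.
- **Small disagreement:** After release the grip measures about 1.5 mm from where it stood at the start, which is within the 2 mm play in the hole.

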